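Tighten the vial carousel's retaining thumbscrew

TASK

The round vial carousel on the bench has come loose: turn the knurled thumbscrew at its centre clockwise until it is fully home on its seat, and stop as soon as you feel the resistance rise so that it is not forced past. Leave the thumbscrew of the rectangular vial rack as it is.

Things in the scene. Friction and masses are not known exactly. Their poses are not given: they have to be found in the camera images.
- carousel_screw_head (a point): Mid-height centre of the knurled steel thumbscrew head amid the round vial carousel (fixed; white base 200 mm across, ring of capped vials, tops at 52 mm). Head: upright cylinder 26 mm across, 20 mm high, underside 66 and top 86 mm above the bench, axis vertical; grip it across from above, any direction. Neck 20 mm wide, then hub 62 mm wide, top at 42 mm. It does not sink in turning.
- carousel_screw (a joint): Turn of that screw in rad, growing clockwise seen from above. Seated (fully home) at 2.0; starts 0.6 to 1.2 short of it, so one grasp is enough. Runs against a light, steady 0.04 N m and stays where left. A black line on the head runs from centre to rim; when seated it points at the short dark bar on the hub beside the screw.
- carousel_screw_strain (a joint): How far that screw is forced past its seat, rad. At the seat it turns on only against a spring washer: 1.2 N m per rad (0.2 N m at 10 degrees). Reads about 0.03 while running free. Springs back to 0 when let go, the screw staying seated. Over 0.3 (17 degrees, 0.36 N m) the thread is spoiled.
- rack_screw_mark (a point): Rim end, 13 mm off the axis, of the black line on top of a like thumbscrew (same size and height) amid the rectangular vial rack (fixed; white base 130 x 180 mm, vials in straight rows). That screw is loose too and is not to be turned. A jar, a wrench and a small open tray also lie about and have no part in the job.

How it is judged:
At the end, for the whole second after the job is handed in: The carousel's thumbscrew is at rest within 10 degrees (0.18 rad) of its seat, and no longer strained past it (strain under 0.1 rad) (value of joint carousel_screw above 1.82 rad and velocity of joint carousel_screw below 0.1 rad/s and value of joint carousel_screw_strain below 0.1 rad); the robot touches nothing.
It fails at once if the carousel's thumbscrew is forced more than 0.3 rad (17 degrees) past its seat (value of joint carousel_screw_strain above 0.3 rad).
It fails at once if the rectangular rack's thumbscrew is turned: its mark moves more than 4 mm (about 18 degrees) (distance of rack_screw_mark from where it was at the start of the episode above 0.004 m).
It also fails if it takes over 42 s, if anything falls off the work surface, if the arm or the gripper's body presses on something with over 40 N, if the wrist force passes 120 N, or if a joint passes its speed limit or range.

ROBOT

A 6-joint arm with a two-finger parallel gripper is mounted at the origin on the work surface. World frame = base frame: x ahead of the robot, y to its left, z up, the work surface at z = 0. Lengths are in m, angles in rad, forces in N, time in s.
With the tool pointing down it reaches from about 0.4 to 0.825 m from the base axis. Payload 7 kg.
Tool frame: the origin (TCP) lies at the very end of the fingers, on their centre line; the grasp point (between the pads) lies 19 mm behind it (tcp_to_grasp is the distance from the TCP to the grasp point, in m); x points along the fingers, z is the direction in which the jaws open and shut, and the axes are right-handed (so a half turn about x gives the same grasp; the last joint's range is limited). The gripper opens to 88 mm and grips with 3 to 60 N. Pads are 19 mm wide; open, the fingers measure 130 mm over their backs; the gripper's body (78 mm by 193 mm) begins 47 mm behind the grasp point.
Start: joints at [-1.02, 0.359, 0.012, 0, -1.224, -0.288], TCP at [0.175, -0.652, 0.227] pointing down, gripper open.
Joint ranges: [-3.07, 3.07], [-1.43, 2.12], [-1.02, 1.25], [-3.03, 1.67], [-3.05, -0], [-3.03, 3.03]. Speed limits (rad/s): [2.39, 2.39, 3.01, 3.14, 3.14, 3.14].

INTERFACE

Orientations are given as [roll, pitch, yaw] about the fixed x, y, z axes, in that order (R = Rz(yaw) Ry(pitch) Rx(roll)).
In Python, from station import get_state, grab_frame, job_done, tcp_to_grasp gives the robot as it stands. The module is installed in compiled form; this text tells all that it offers.
- The arm moves only by the shell command python3 -m crank 'ROWS' [FORCE]. ROWS is JSON, a list of rows, each a list of 7 numbers: the shift along the tool's x, y, z in m, then the turn, a rotation vector about the tool's x, y, z in rad, then the opening, from 0 (shut) to 1 (fully open). In form: [[x, y, z, wx, wy, wz, fingers], ...]. A call has 1 to 10 rows; each row is the pose to reach, as a shift and turn from the pose commanded when the call began, along the tool's axes at that moment; what a row does not reach only later rows make up. A row lasts 1/8 s, in which the tool goes at most 62.5 mm and 10.7 degrees, less where a joint would pass 70% of its speed; a pose out of reach is approached as far as the arm can. A call with a gripper value outside its range is refused whole. The fingers move at their own pace and stop on an object; FORCE is the grip in N (left out, the last holds). Time passes only in rows, so rows that repeat a pose let the fingers close. It gives the time, the measured TCP pose, the force and the opening at its end, in the units of the state.
- get_state(): the state, without advancing time (a new reading comes with each control period).
- grab_frame(name): name is "scene" or "top"; returns a dict with "pixels" (400x640x3 uint8, red, green, blue), "vfov" (degrees; the focal length in pixels is half the picture's height over the tangent of half this angle, whatever the lens; pixels are square), "cx", "cy" (the principal point, pixels), "extrinsics" (4x4, takes a point from world to camera coordinates). Camera axes: x right, y up, looking along -z (the intrinsics and any distortion apply to the point x, -y, -z); pixel columns grow to the right and rows downward; lengths in m; the calibration is good to about 2 mm. A picture is of the moment at which its call begins. There is no depth.
- job_done(): hands the job in, once; it reports no verdict.
The state is a dict: "t": time; "q": joint angles; "qd": joint speeds; "joint_efforts": joint torques, N m; "eef_pos": TCP position; "ee_rot": TCP orientation; "force": force on the tool from outside, world axes, zero at the start; "moment": the same for the moment, N m; "width": finger opening in m.
Only numpy, scipy, OpenCV 4.12 (cv2) and the standard library are available. Lean on these libraries where they do the work, as an engineer would, in place of code of your own. Each camera call takes 0.05 s, during which the arm holds its last target.

## Working session

There is one attempt and no reset: what is moved stays moved. The work goes in short steps, Python scripts to look and compute and a shell command to move; the robot and the scene stay as the last step left them, time stands still between calls to the robot, and variables do not carry over. Pictures are saved under pics/ and viewed, and the job is handed in when it is done.

```bash
mkdir -p pics; python3 - <<'E'
from station import *
import cv2,numpy as np
s=get_state();print(s, tcp_to_grasp)
for n in("scene","top"):
    f=grab_frame(n);print(n,f["vfov"],f["cx"],f["cy"],np.round(f["extrinsics"],4).tolist(),[k for k in f])
    cv2.imwrite(f"pics/{n}0.png",f["pixels"][:,:,::-1])
E
```

```text
{'t': 0.0, 'q': array([-1.01988893e+00,  3.59415084e-01,  1.10526213e-02, -3.58179679e-04,
       -1.22407904e+00, -2.88142231e-01]), 'qd': array([-0.00093012,  0.0001014 ,  0.00157517, -0.00016926,  0.00047835,
        0.00066359]), 'joint_efforts': array([ 1.60618525e-03, -5.82715952e+01,  2.93046838e+01,  6.99696645e+00,
        6.85940424e-03, -1.86377606e-04]), 'eef_pos': array([ 0.17521063, -0.65135914,  0.22560028]), 'ee_rot': array([0.08629394, 1.56911704, 1.91973343]), 'force': array([-0.05750824, -0.61568765, -0.26279177]), 'moment': array([-0.00197025, -0.05291744, -0.02202007]), 'width': 0.08746262141025364} 0.0188
scene 57.31942606793248 320.24277933981284 199.82223600862866 [[0.7435, 0.6687, 0.0003, -0.4062], [-0.5374, 0.5973, 0.5953, 0.2342], [0.3979, -0.4428, 0.8035, -1.0372], [0.0, 0.0, 0.0, 1.0]] ['pixels', 'vfov', 'cx', 'cy', 'extrinsics']
top 42.91491758668552 324.9732553675587 201.52043563878115 [[-0.0122, -0.9998, -0.0133, 0.0076], [0.9898, -0.014, 0.1419, -0.5752], [-0.1421, -0.0114, 0.9898, -1.0772], [0.0, 0.0, 0.0, 1.0]] ['pixels', 'vfov', 'cx', 'cy', 'extrinsics']
```

View pics/scene0.png

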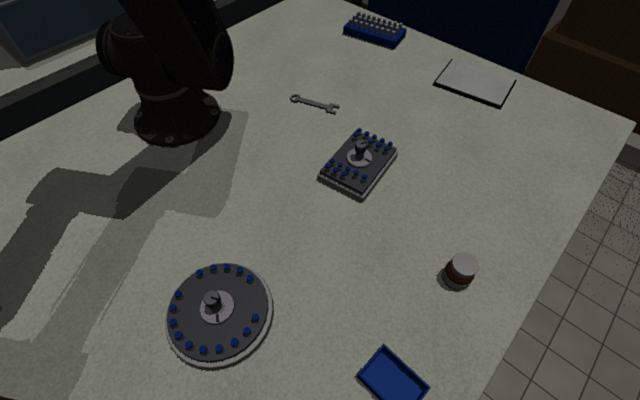

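View pics/top0.png

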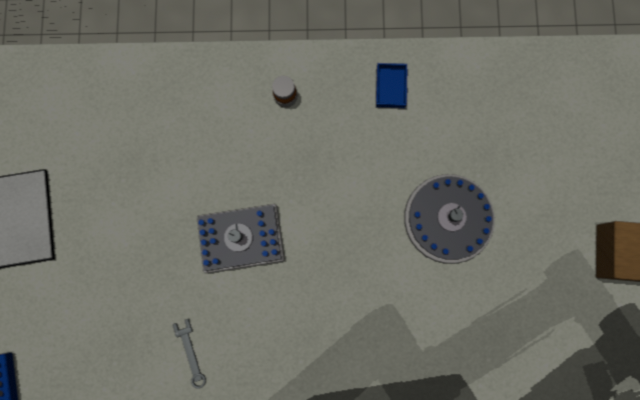

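Scene view: the carousel screw is near (213,300) and the rack screw near (362,148). Top view: the carousel screw is near (456,214) and the rack screw near (237,235). I'll zoom in on the carousel.

```bash
python3 - <<'E'
import cv2,numpy as np
a=cv2.imread("pics/top0.png")[175:260,405:495];b=cv2.imread("pics/scene0.png")[260:345,165:255]
o=[np.clip(cv2.resize(i,None,fx=4.4,fy=4.4,interpolation=cv2.INTER_CUBIC).astype(float)*1.8,0,255).astype('uint8') for i in(a,b)]
cv2.imwrite("pics/zoom0.png",np.hstack(o))
E
```

```text
(no output)
```

View pics/zoom0.png

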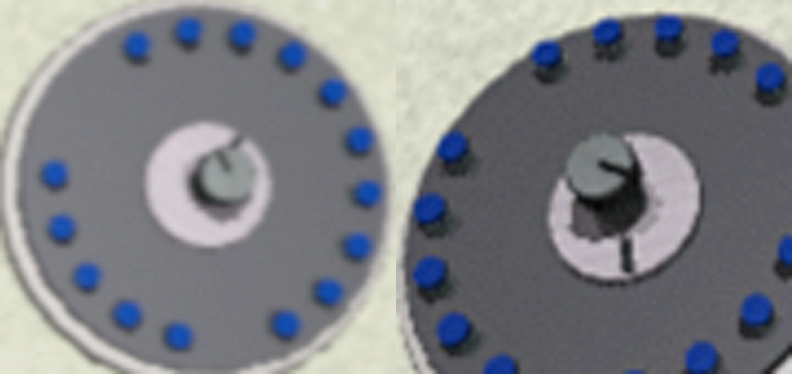

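```bash
cat > h.py <<'E'
import numpy as np
from station import *
def ray(f,u,v,z):
    fl=200/np.tan(np.radians(f["vfov"]/2));E=f["extrinsics"]
    d=np.array([(u-f["cx"])/fl,-(v-f["cy"])/fl,-1]);R=E[:3,:3];c=-R.T@E[:3,3];w=R.T@d
    return c+w*(z-c[2])/w[2]
E
python3 - <<'E'
from h import *
import cv2
T=grab_frame("top");S=grab_frame("scene")
tz=lambda x,y:(x/4.4+405-.4,y/4.4+175-.4); sz=lambda x,y:((x-396)/4.4+165-.4,y/4.4+260-.4)
p=lambda n,f,uv,z:print(n,np.round(ray(f,*uv,z),4))
p("head T",T,tz(229,176),.086);p("head S",S,sz(600,165),.086)
p("hub T",T,tz(208,185),.042);p("hub S",S,sz(624,208),.042)
p("mark T",T,tz(219,154),.086);p("mark S",S,sz(627,175),.086)
p("bar T",T,tz(237,140),.042);p("barS",S,sz(627,255),.042)
# blob centroids of blue caps
for n,f,z,box in(("T",T,.052,(400,170,500,270)),("S",S,.052,(155,250,285,370))):
    im=f["pixels"].astype(int);m=((im[:,:,2]-im[:,:,0]>40)).astype('uint8');k=np.zeros_like(m);x0,y0,x1,y1=box;k[y0:y1,x0:x1]=m[y0:y1,x0:x1]
    N,_,st,c=cv2.connectedComponentsWithStats(k)
    P=np.array([ray(f,*c[i],z)[:2] for i in range(1,N) if st[i,4]>10])
    A=np.c_[2*P,np.ones(len(P))];s=np.linalg.lstsq(A,(P**2).sum(1),rcond=None)[0];r=np.sqrt(s[2]+s[0]**2+s[1]**2)
    print(n,len(P),"ring",s[:2],r,"resid",np.std(np.hypot(*(P-s[:2]).T)))
E
```

```text
head T [ 0.5373 -0.2759  0.086 ]
head S [ 0.5389 -0.2742  0.086 ]
hub T [ 0.5379 -0.2762  0.042 ]
hub S [ 0.5393 -0.2753  0.042 ]
mark T [ 0.5479 -0.2716  0.086 ]
mark S [ 0.55   -0.2697  0.086 ]
bar T [ 0.5602 -0.2916  0.042 ]
barS [ 0.5558 -0.2868  0.042 ]
T 15 ring [ 0.53784601 -0.27556266] 0.07684499919390142 resid 0.00020048245747223756
S 15 ring [ 0.53862607 -0.27455984] 0.07675569511107883 resid 0.00020391401101146946
```

```bash
cat >> h.py <<'E'
from scipy.spatial.transform import Rotation as Ro
def rel(p):
    s=get_state();R=Ro.from_euler('xyz',s["ee_rot"]).as_matrix()
    print("t",s["t"],"tcp",s["eef_pos"],"toolshift",np.round(R.T@(np.array(p)-s["eef_pos"]),4));print(np.round(R,3).tolist(),"q",np.round(s["q"],3),"F",s["force"],"M",s["moment"],"w",s["width"])
E
python3 -c "
from h import *
rel([.538,-.275,.15]);rel([.538,-.275,.058])"
```

```text
t 0.2 tcp [ 0.17526166 -0.65157354  0.22599192] toolshift [ 0.0762 -0.4481  0.2694]
[[-0.0, -0.966, -0.26], [0.001, -0.26, 0.966], [-1.0, 0.0, 0.001]] q [-1.02   0.359  0.011 -0.    -1.224 -0.288] F [-0.51461687 -0.91529322 -0.0167601 ] M [-0.02340273 -0.02636791  0.02202488] w 0.08770069553706508
t 0.2 tcp [ 0.17526166 -0.65157354  0.22599192] toolshift [ 0.1682 -0.4481  0.2693]
[[-0.0, -0.966, -0.26], [0.001, -0.26, 0.966], [-1.0, 0.0, 0.001]] q [-1.02   0.359  0.011 -0.    -1.224 -0.288] F [-0.51461687 -0.91529322 -0.0167601 ] M [-0.02340273 -0.02636791  0.02202488] w 0.08770069553706508
```

```bash
python3 -m crank '[[0,-0.045,0.027,0,0,0,1],[0,-0.09,0.054,0,0,0,1],[0,-0.135,0.081,0,0,0,1],[0,-0.18,0.108,0,0,0,1],[0,-0.225,0.135,0,0,0,1],[0,-0.27,0.162,0,0,0,1],[0,-0.315,0.189,0,0,0,1],[0,-0.36,0.216,0,0,0,1],[0,-0.405,0.243,0,0,0,1],[0,-0.448,0.269,0,0,0,1]]' 20
python3 -m crank '[[0.02,0,0,0,0,0,1],[0.04,0,0,0,0,0,1],[0.06,0,0,0,0,0,1],[0.076,0,0,0,0,0,1],[0.076,0,0,0,0,0,1],[0.076,0,0,0,0,0,1]]'
python3 - <<'E'
from h import *
import cv2
rel([.538,-.275,.058])
S=grab_frame("scene")["pixels"];T=grab_frame("top")["pixels"]
a=cv2.resize(S[200:350,120:320],(400,300));b=cv2.resize(T[140:290,360:560],(400,300))
cv2.imwrite("pics/above.png",np.clip(np.hstack([a,b])[:,:,::-1]*1.6,0,255))
E
```

```text
t: 1.45
eef_pos: [0.5391, -0.2741, 0.2266]
ee_rot: [-1.701, 1.571, 0.133]
force: [0.9, -0.4, -0.4]
width: 0.088
t: 2.2
eef_pos: [0.5385, -0.2759, 0.1512]
ee_rot: [-2.395, 1.57, -0.562]
force: [-0.4, -0.2, 0.1]
width: 0.0874
t 2.2 tcp [ 0.53847167 -0.27592661  0.15124176] toolshift [0.0932 0.0003 0.0011]
[[0.001, -0.966, -0.26], [-0.0, -0.26, 0.966], [-1.0, -0.001, -0.001]] q [-0.151  0.302 -0.251  0.    -1.016 -1.157] F [-0.43680975 -0.19213554  0.08353853] M [-0.05379517  0.09862454 -0.02061285] w 0.08740531768942937[ WARN:0@3.907] global loadsave.cpp:1063 imwrite_ Unsupported depth image for selected encoder is fallbacked to CV_8U.
```

View pics/above.png

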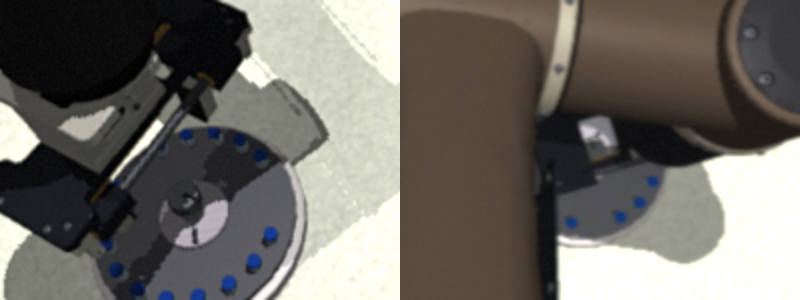

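The open fingers straddle the head in the scene view (about (185,195) in the crop). Next is the descent and a light closing.

```bash
python3 -m crank '[[0.025,0,0.001,0,0,0,1],[0.05,0,0.001,0,0,0,1],[0.075,0,0.001,0,0,0,1],[0.092,0,0.001,0,0,0,1],[0.092,0,0.001,0,0,0,1],[0.092,0,0.001,0,0,0,1]]'
python3 -c "
from h import *
rel([.538,-.275,.058])"
python3 -m crank '[[0,0,0,0,0,0,0.6],[0,0,0,0,0,0,0.4],[0,0,0,0,0,0,0.2],[0,0,0,0,0,0,0.1],[0,0,0,0,0,0,0.1],[0,0,0,0,0,0,0.1],[0,0,0,0,0,0,0.1],[0,0,0,0,0,0,0.1]]' 20
python3 -c "
from h import *
rel([.538,-.275,.058])"
```

```text
t: 3.05
eef_pos: [0.5385, -0.2749, 0.0595]
ee_rot: [-2.211, 1.569, -0.377]
force: [-0.6, -0.1, 0.5]
width: 0.0875
t 3.05 tcp [ 0.53853066 -0.27493313  0.05953486] toolshift [0.0015 0.0005 0.0001]
[[0.001, -0.966, -0.26], [-0.0, -0.26, 0.966], [-1.0, -0.001, -0.001]] q [-0.149  0.398 -0.351  0.    -0.82  -1.159] F [-0.62367602 -0.08362319  0.47981593] M [ 0.02960877 -0.01886442  0.01867709] w 0.08751142664881345
t: 4.05
eef_pos: [0.5384, -0.2761, 0.0587]
ee_rot: [-2.883, 1.569, -1.049]
force: [1.7, -8.5, -3.1]
width: 0.0258
t 4.05 tcp [ 0.53839727 -0.2760886   0.05874265] toolshift [0.0007 0.0001 0.0012]
[[0.001, -0.966, -0.26], [-0.002, -0.26, 0.966], [-1.0, -0.001, -0.002]] q [-0.15   0.4   -0.352  0.002 -0.818 -1.159] F [ 1.74234168 -8.479531   -3.08316659] M [-2.88944513 -0.51606773  0.05082046] w 0.025824065045710193
```

```bash
python3 -m crank '[[0,0,-0.001,0,0,0,0.1],[0,0,-0.001,0,0,0,0.1],[0,0,-0.001,0,0,0,0.1]]' 20
python3 -c "
from h import *
rel([.538,-.275,.058])"
python3 -m crank '[[0,0,0,0.06,0,0,0.1],[0,0,0,0.12,0,0,0.1],[0,0,0,0.18,0,0,0.1],[0,0,0,0.24,0,0,0.1],[0,0,0,0.3,0,0,0.1],[0,0,0,0.3,0,0,0.1]]'
python3 -c "
from h import *
rel([.538,-.275,.058])"
```

```text
t: 4.42
eef_pos: [0.5384, -0.2762, 0.0587]
ee_rot: [-2.695, 1.57, -0.861]
force: [1.2, -5.4, -1.0]
width: 0.0252
t 4.425 tcp [ 0.53839952 -0.27618217  0.05874119] toolshift [0.0007 0.0001 0.0012]
[[0.001, -0.966, -0.26], [-0.001, -0.26, 0.966], [-1.0, -0.0, -0.001]] q [-1.510e-01  4.000e-01 -3.500e-01  1.000e-03 -8.200e-01 -1.157e+00] F [ 1.2008885  -5.39206325 -0.98210726] M [-1.84631006 -0.37308407 -0.00341715] w 0.025191053422573446
t: 5.18
eef_pos: [0.5384, -0.2763, 0.0588]
ee_rot: [-2.467, 1.57, -0.934]
force: [0.9, -6.9, -1.0]
width: 0.0253
t 5.175 tcp [ 0.53842173 -0.27632892  0.05875443] toolshift [0.0008 0.0005 0.0013]
[[0.001, -0.999, 0.038], [-0.001, 0.038, 0.999], [-1.0, -0.001, -0.001]] q [-1.510e-01  4.000e-01 -3.500e-01  1.000e-03 -8.190e-01 -1.458e+00] F [ 0.87545479 -6.86163057 -1.0070018 ] M [-2.29993474 -0.41832403  0.03938978] w 0.02530270447856175
```

Turning clockwise with Mz of about 0.04, which is the running torque. I'll continue and check the mark.

```bash

python3 -m crank '[[0,0,0,0.06,0,0,0.1],[0,0,0,0.12,0,0,0.1],[0,0,0,0.18,0,0,0.1],[0,0,0,0.24,0,0,0.1],[0,0,0,0.24,0,0,0.1]]'
python3 - <<'E'
from h import *
import cv2
rel([.538,-.275,.058])
S=grab_frame("scene")["pixels"]
a=cv2.resize(S[260:345,165:265],None,fx=6,fy=6,interpolation=cv2.INTER_CUBIC)
cv2.imwrite("pics/turn1.png",np.clip(a[:,:,::-1]*2.,0,255).astype('uint8'))
E
```

```text
t: 5.8
eef_pos: [0.5384, -0.2764, 0.0588]
ee_rot: [-2.281, 1.57, -0.988]
force: [1.3, -7.6, -1.7]
width: 0.0254
t 5.8 tcp [ 0.53842725 -0.27644913  0.05875055] toolshift [0.0007 0.0008 0.0013]
[[0.001, -0.962, 0.274], [-0.001, 0.274, 0.962], [-1.0, -0.001, -0.001]] q [-1.510e-01  4.000e-01 -3.500e-01  1.000e-03 -8.190e-01 -1.698e+00] F [ 1.2875684  -7.58753338 -1.73356882] M [-2.54702911 -0.52900052  0.02273142] w 0.025438886132791706
```

View pics/turn1.png

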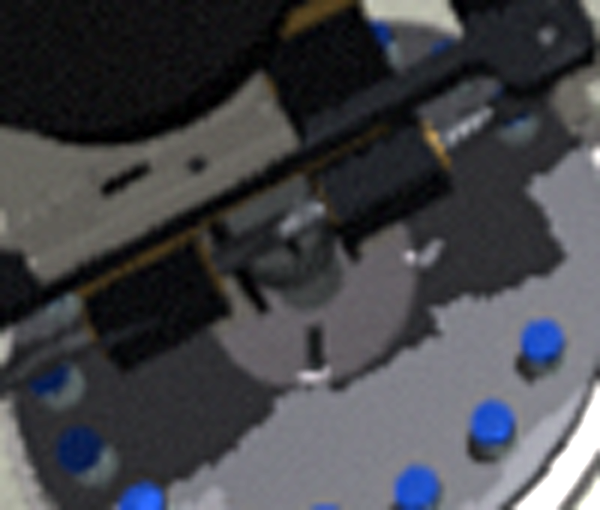

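The head is held and partly hidden; a dark line shows near (298,250) and the bar at (316,345). I'll go on in small steps and watch Mz.

```bash
cat > m.py <<'E'
from h import *
s=get_state();R=Ro.from_euler('xyz',s["ee_rot"]).as_matrix()
print("yaw turned",round((np.radians(195.07)-np.arctan2(R[1,1],R[0,1])%(2*np.pi)),3),"Mz",round(s["moment"][2],3),"q6",round(s["q"][5],3),"tau6",round(s["joint_efforts"][5],3),"F",np.round(s["force"],1))
E
python3 m.py
python3 -m crank '[[0,0,0,0.05,0,0,0.1],[0,0,0,0.1,0,0,0.1],[0,0,0,0.1,0,0,0.1]]' >/dev/null; python3 m.py
python3 -m crank '[[0,0,0,0.05,0,0,0.1],[0,0,0,0.1,0,0,0.1],[0,0,0,0.1,0,0,0.1]]' >/dev/null; python3 m.py
python3 -m crank '[[0,0,0,0.05,0,0,0.1],[0,0,0,0.05,0,0,0.1]]' >/dev/null; python3 m.py
```

```text
yaw turned 0.54 Mz 0.047 q6 -1.698 tau6 -0.157 F [ 1.2 -7.7 -2.1]
yaw turned 0.641 Mz 0.013 q6 -1.798 tau6 -0.372 F [ 0.8 -8.6 -2.2]
yaw turned 0.741 Mz 0.02 q6 -1.898 tau6 -0.372 F [ 0.9 -8.5 -2.4]
yaw turned 0.791 Mz 0.065 q6 -1.948 tau6 -0.361 F [ 1.1 -8.6 -1.2]
```

```bash

python3 -m crank '[[0,0,0,0.05,0,0,0.1],[0,0,0,0.05,0,0,0.1]]' >/dev/null; python3 m.py
python3 -m crank '[[0,0,0,0.05,0,0,0.1],[0,0,0,0.05,0,0,0.1]]' >/dev/null; python3 m.py
python3 -m crank '[[0,0,0,0.05,0,0,0.1],[0,0,0,0.05,0,0,0.1]]' >/dev/null; python3 m.py
```

```text
yaw turned 0.841 Mz -0.002 q6 -1.998 tau6 -0.361 F [ 1.3 -8.6 -1.5]
yaw turned 0.891 Mz 0.1 q6 -2.048 tau6 -0.361 F [ 1.8 -9.3 -1.3]
yaw turned 0.941 Mz 0.001 q6 -2.098 tau6 -0.361 F [ 0.4 -8.8 -1.6]
```

```bash
cat >> m.py <<'E'
L=[]
for _ in range(8):
    grab_frame("top");L.append(get_state()["moment"][2])
print("   mean Mz",round(np.mean(L),3),"+-",round(np.std(L)/8**.5,3),"t",get_state()["t"])
E
python3 m.py
python3 -m crank '[[0,0,0,0.05,0,0,0.1],[0,0,0,0.05,0,0,0.1]]' >/dev/null; python3 m.py
```

```text
yaw turned 0.941 Mz 0.001 q6 -2.098 tau6 -0.361 F [ 0.4 -8.8 -1.6]
   mean Mz 0.018 +- 0.007 t 8.0
yaw turned 0.991 Mz 0.038 q6 -2.148 tau6 -0.361 F [ 0.4 -8.5 -2.2]
   mean Mz 0.064 +- 0.013 t 8.65
```

```bash

python3 -m crank '[[0,0,0,0.05,0,0,0.1],[0,0,0,0.05,0,0,0.1]]' >/dev/null; python3 m.py
python3 - <<'E'
from h import *
import cv2
S=np.mean([grab_frame("scene")["pixels"] for _ in range(4)],axis=0)
a=cv2.resize(S[280:330,190:240],None,fx=11,fy=11,interpolation=cv2.INTER_CUBIC)
cv2.imwrite("pics/turn2.png",np.clip(a[:,:,::-1]*2.3,0,255).astype('uint8'))
E
```

```text
yaw turned 1.041 Mz 0.063 q6 -2.198 tau6 -0.36 F [ 0.2 -9.8 -2.2]
   mean Mz 0.03 +- 0.009 t 9.3
```

View pics/turn2.png

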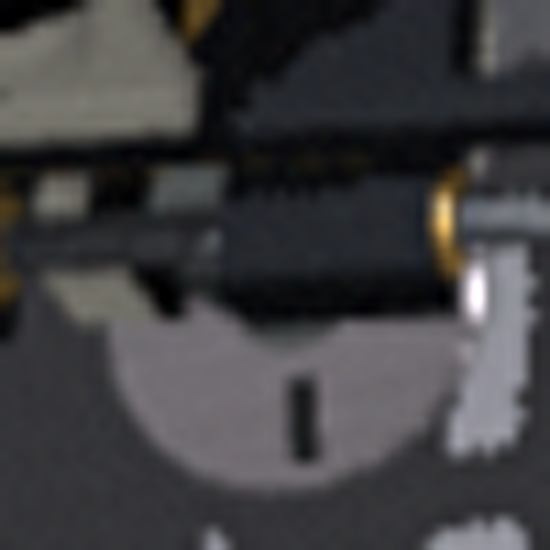

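The head's mark is hidden behind the finger and only the bar at (302,420) shows. Mz is still at running level, so I'll continue by feel.

```bash

python3 -m crank '[[0,0,0,0.04,0,0,0.1],[0,0,0,0.04,0,0,0.1]]' >/dev/null; python3 m.py
```

```text
yaw turned 1.08 Mz 0.101 q6 -2.238 tau6 -0.332 F [ 1.  -8.6 -2.1]
   mean Mz 0.071 +- 0.009 t 10.15
```

```bash

python3 -m crank '[[0,0,0,0.04,0,0,0.1],[0,0,0,0.04,0,0,0.1]]' >/dev/null; python3 m.py
```

```text
yaw turned 1.12 Mz 0.067 q6 -2.278 tau6 -0.376 F [ 0.5 -9.7 -1.6]
   mean Mz 0.11 +- 0.006 t 10.8
```

```bash

python3 -m crank '[[0,0,0,0.04,0,0,0.1],[0,0,0,0.04,0,0,0.1]]' >/dev/null; python3 m.py
```

```text
yaw turned 1.16 Mz 0.17 q6 -2.318 tau6 -0.42 F [ 0.6 -9.3 -2. ]
   mean Mz 0.15 +- 0.012 t 11.45
```

Mz rose by about 1.1 N m per rad over three steps, so the screw is seated with about 0.1 rad of strain. Now I'll release and retreat.

```bash

python3 -m crank '[[0,0,0,0,0,0,0.5],[0,0,0,0,0,0,1],[0,0,0,0,0,0,1],[0,0,0,0,0,0,1],[0,0,0,0,0,0,1],[0,0,0,0,0,0,1]]'
python3 -m crank '[[-0.02,0,0,0,0,0,1],[-0.05,0,0,0,0,0,1],[-0.09,0,0,0,0,0,1],[-0.13,0,0,0,0,0,1],[-0.17,0,0,0,0,0,1],[-0.2,0,0,0,0,0,1],[-0.2,0,0,0,0,0,1]]'
python3 - <<'E'
from h import *
import cv2
rel([.538,-.275,.058])
S=np.mean([grab_frame("scene")["pixels"] for _ in range(4)],axis=0)
a=cv2.resize(S[270:345,165:265],None,fx=7,fy=7,interpolation=cv2.INTER_CUBIC)
cv2.imwrite("pics/after.png",np.clip(a[:,:,::-1]*2,0,255).astype('uint8'))
E
```

```text
t: 12.2
eef_pos: [0.5381, -0.2756, 0.0586]
ee_rot: [0.603, 1.571, 1.276]
force: [0.1, -0.3, 0.2]
width: 0.08
t: 13.08
eef_pos: [0.5392, -0.2761, 0.2616]
ee_rot: [-0.945, 1.566, -0.272]
force: [-0.3, 0.4, -0.8]
width: 0.0877
t 13.075 tcp [ 0.5392342  -0.27609334  0.26156776] toolshift [ 0.2036  0.0025 -0.0009]
[[0.005, -0.624, 0.781], [-0.001, 0.781, 0.624], [-1.0, -0.004, 0.003]] q [-1.510e-01  2.220e-01 -9.800e-02  1.000e-03 -1.245e+00 -2.317e+00] F [-0.32581066  0.42988877 -0.76664858] M [-0.09628038 -0.00121547  0.05374751] w 0.08771374889702489
```

View pics/after.png

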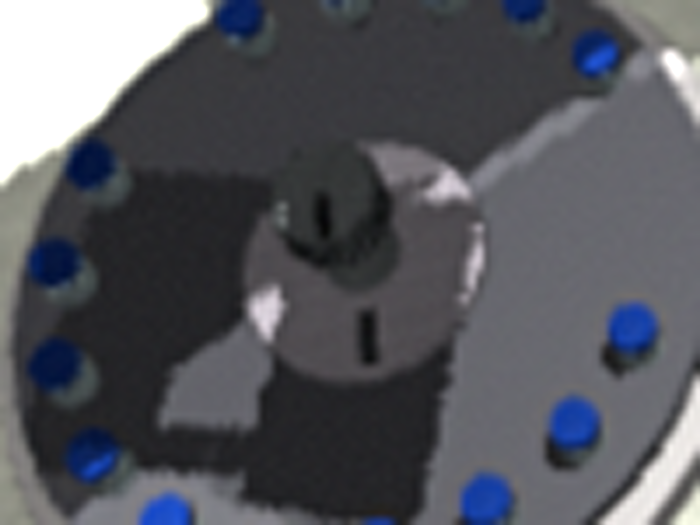

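The black line, (321,193) to (326,240) in the crop, runs parallel to the hub bar, (364,308) to (371,362), so the screw is seated. The gripper is clear, so I'll hand in.

```bash
python3 -c "
from station import *
print(get_state()['t'],get_state()['qd'].round(3));print(job_done())"
```

```text
13.275 [ 0.001  0.006 -0.001  0.005 -0.001  0.001]
the job is handed in; nothing more can be done
None
```

I turned the carousel's thumbscrew clockwise about 1.16 rad in one grasp at 20 N and stopped when the resistance rose. I then let go, lifted clear and handed the job in at about 13.3 s.

- **Resistance:** The averaged moment stayed at 0.02–0.06 N m while the screw ran free. It then rose to 0.07, 0.11 and 0.15 N m over the last three 0.04 rad steps. That slope of about 1 N m per rad matches the spring washer, so I estimate about 0.1 rad of strain at the most, well under the 0.3 limit.
- **Final picture:** After release, by eye, the black line on the head points along the hub bar to within a few degrees. The gripper was open about 0.2 m above the screw, touching nothing, with the force reading near zero.
- **Disagreement:** My first picture put the seat about 57° (1.0 rad) away, and by feel it came at about 1.05 rad. That is within the picture's accuracy.
- **Not checked:** The mark was hidden behind a finger late in the turn, so I went by feel there. I did not go near the rack's screw and did not picture it again afterwards.

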